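Shim the short foot of a rocking bench balance

TASK

The bench balance rocks because one of its feet is short and hangs free above a thin metal strip on the bench. Slide the flat shim plate in under that foot so that it lies on the strip, then slide the taper shim, thin end first, in on top of the plate until it is just snug under the foot and the balance no longer rocks. Do not force it so far that another foot lifts off the bench, do not shove the balance or the things round it out of place, and leave both shims where they are, let go.

Things in the scene. Friction and masses are not known exactly. Their poses are not given: they have to be found in the camera images.
- balance: White and grey bench balance, 200 x 200 mm, housing from 30 to 58 mm above the bench, round steel pan on top. 2.6 kg, loose, on three rubber feet. Origin on the bench under its centre, z up; its -x side (with the display) faces the robot. It stands level; a push down over the short foot rocks it, and more than about 11 N upward on that foot lifts another foot.
- short_foot (a point): The short steel foot: a dome of 11 mm radius at (-80, -80) mm in the balance's frame (its -x, -y corner), 20 mm in from the housing's nearest edges. This point is fixed in the balance, 17 mm above the bench; it is a seized screw foot whose real lowest point lies 15.5 to 18.5 mm above the bench, different each time and not told: feel for it. Axes as the balance's.
- strip_top (a point): Centre of the top of a dark steel strip fixed on the bench under the short foot: 135 x 30 mm, long along the balance's x, from 110 mm in front of the foot (towards -x, where the shims go in, moving along +x) to 25 mm behind it. Its top stands 2.5 to 4 mm above the bench. The flat shim passes under the foot with 3.5 to 8 mm to spare.
- foot_right (a point): Underside of the long rubber foot at (80, -80) mm in the balance's frame; on the bench
- foot_back (a point): Underside of the long rubber foot at (80, 80) mm in the balance's frame; on the bench
- foot_left (a point): Underside of the long rubber foot at (-80, 80) mm in the balance's frame; on the bench
- flat_mid (a point): Centre (half-way up) of the flat shim, a plain aluminium plate 120 x 36 x 8 mm, 0.12 kg; its x runs along the 120 mm. Wider than the strip, so it can be held by its 36 mm width near one end, over or beyond the strip.
- taper_grip (a point): Centre (half-way up) of the grey grip block, 25 x 18 x 30 mm (x, y, z), at the tail of the taper shim, an aluminium wedge 130 mm long, 0.12 kg. Its +x points to the thin end, 117.5 mm from this point. The wedge is 30 mm wide and grows evenly from 2 mm at the thin end to 9 mm over 70 mm, then stays 9 mm thick up to the block; it balances about 65 mm from the thin end. Underside flat.
- taper_nose (a point): Middle of the thin end's lower edge of the taper shim, axes as taper_grip's
- flat_shim: The flat shim; origin under its centre, axes as flat_mid's
- taper_shim: The taper shim; origin on its underside half-way along its 130 mm (52.5 mm ahead of taper_grip), axes as taper_grip's
- petri: Bystander: petri dish with a tan filling, 62 mm across, 14 mm high; origin under its centre
- beaker: Bystander: small beaker, 52 mm across, 66 mm high; origin under its centre
- marker_pen: Bystander: marker pen, 13 x 130 x 15 mm, lying along its y; origin under its centre
- cover_box: Bystander: small pale square box, 33 x 33 x 14 mm; origin under its centre

How it is judged:
By the outcome, as a careful person would: the job done as asked, in the order asked, and still so for the second after the job is handed in, with the robot touching nothing.
It also fails if it takes over 70 s, if anything falls off the work surface, if the arm or the gripper's body presses on something with over 40 N, if the wrist force passes 120 N, or if a joint passes its speed limit or range.

ROBOT

A 7-joint arm with a two-finger parallel gripper is mounted at the origin on a cart in front of the work surface, level with it; the furniture and walls round the work are solid. World frame = base frame: x ahead of the robot, y to its left, z up, the work surface at z = 0. Lengths are in m, angles in rad, forces in N, time in s.
With the tool pointing down it reaches from about 0.35 to 0.9 m from the base axis. Payload 8.1 kg.
Tool frame: the origin (TCP) lies between the finger pads; the fingertips stand 14 mm ahead of it and the grasp point (between the pads) lies 5 mm behind it (arm.tips_ahead is the distance from the TCP to the fingertips, in m); z points along the fingers, y is the line along which they close (so a half turn about z gives the same grasp; the last joint's range is limited). The gripper opens to 92 mm and grips with 3 to 60 N. Pads are 19 mm wide; open, the fingers measure 130 mm over their backs; the gripper's body (75 mm by 190 mm) begins 47 mm behind the grasp point.
Start: joints at [1.117, 0.434, 0.025, 1.573, -0.012, 1.134, -0.075], TCP at [0.215, -0.587, 0.241] pointing down, gripper open.
Joint ranges: [-2.62, 2.62], [-0.44, 2.09], [-1.27, 1.32], [0.08, 2.57], [-1.32, 4.46], [0.12, 2], [-2.74, 2.74]. Speed limits (rad/s): [2.22, 2.22, 3.01, 3.01, 3.14, 3.14, 3.14].

INTERFACE

Orientations are given as a rotation vector (axis times angle).
In Python, from bench import arm, imaging, ticket gives the robot as it stands.
- The arm moves only by the tool step_arm, never from a script. Its argument "deltas" is text: rows parted by semicolons, each of 7 numbers parted by spaces: the shift along the world's x, y, z scaled (see below), then the turn, a rotation vector about the world's x, y, z scaled (see below), then the closure, from 0 (fully open) to 1 (shut). In form: x y z wx wy wz claw; .... A call has 1 to 8 rows; each row is the pose to reach, as a shift and turn from the pose commanded when the call began; what a row does not reach only later rows make up. The controller multiplies each number of a shift by 250 mm and each number of a turn by 90 degrees. A row lasts 1/12 s, in which the tool goes at most 41.7 mm and 7.16 degrees, less where a joint would pass 70% of its speed; a pose out of reach is approached as far as the arm can. A call with a number of a shift or a turn outside -1 to 1 is refused whole. A call with a gripper value outside its range is refused whole. The fingers move at their own pace and stop on an object; the grip force is fixed at half the most. Time passes only in rows, so rows that repeat a pose let the fingers close. It gives the time, the measured TCP pose, the force, the opening and the grip force at its end, in the units of the state.
- arm.get_state(): the state, without advancing time (a new reading comes with each control period).
- imaging.snapshot(name): name is "scene" or "side" or "wrist"; returns a dict with "pixels" (480x640x3 uint8, red, green, blue), "fx", "fy", "cx", "cy" (pixels), "view" (4x4, takes a point from world to camera coordinates). Camera axes: x right, y up, looking along -z (the intrinsics and any distortion apply to the point x, -y, -z); pixel columns grow to the right and rows downward; lengths in m; the calibration is good to about 2 mm. A picture is of the moment at which its call begins. There is no depth.
- ticket.close_job(): hands the job in; it is judged then, once.
The state is a dict: "t": time; "joints": joint angles; "joint_velocities": joint speeds; "joint_torque": joint torques, N m; "position": TCP position; "tool_rot": TCP orientation; "contact_force": force on the tool from outside, world axes, zero at the start; "wrist_torque": the same for the moment, N m; "gripper_width": finger opening in m; "finger_force": force on a finger pad.
Only numpy, scipy, OpenCV 4.12 (cv2) and the standard library are available. Lean on these libraries where they do the work, as an engineer would, in place of code of your own. Each camera call takes 0.05 s, during which the arm holds its last target. There are 200 camera calls.

## Working session

There is one attempt and no reset: what is moved stays moved. The work goes in short steps, Python scripts to look and compute and a tool call to move; the robot and the scene stay as the last step left them, time stands still between calls to the robot, and variables do not carry over. Pictures are saved under pics/ and viewed, at most 10 in all, crops included, and the job is handed in when it is done.

Besides the shell and the picture viewer there is one more tool, called after ">>>" as name(argument=value, ...), one argument or row to a line, values as JSON. step_arm: Moves the arm, as the interface text tells. Its arguments: {"type":"object","properties":{"deltas":{"type":"string"}},"required":["deltas"]}

```bash
mkdir -p pics; ls; python3 - <<'E'
from bench import arm, imaging, ticket
import cv2
s=arm.get_state(); print(s)
for n in("scene","side"):
    d=imaging.snapshot(n); cv2.imwrite(f"pics/{n}0.png",d["pixels"][:,:,::-1]); print(n,{k:d[k] for k in d if k!="pixels"})
E
```

```text
pics
{'t': 0.0, 'joints': array([ 1.11738481,  0.43521128,  0.02495567,  1.57412627, -0.01164338,
        1.13397633, -0.07509261]), 'joint_velocities': array([ 0.00046414, -0.0010568 ,  0.00125817, -0.00116948, -0.00090408,
        0.00115589,  0.00088243]), 'joint_torque': array([ 5.69893837e-04, -6.67838860e+01,  9.85093117e-01, -3.14455998e+01,
       -6.07313938e-02,  4.30686632e-02,  2.27439900e-04]), 'position': array([ 0.21458532, -0.58647538,  0.23994072]), 'tool_rot': array([-3.09189640e+00, -5.47863500e-01,  5.80215594e-04]), 'contact_force': array([0.14965524, 0.4530287 , 0.24493224]), 'wrist_torque': array([ 0.02616067, -0.02979434, -0.0178734 ]), 'finger_force': 0.0, 'gripper_width': 0.0917507881931301}
scene {'fx': 532.3942074697442, 'fy': 532.3942074697442, 'cx': 311.39287502476066, 'cy': 245.49162610483816, 'view': array([[-0.8359873 , -0.54846336, -0.01769697,  0.49939266],
       [ 0.41057644, -0.64656092,  0.64295098, -0.31974708],
       [-0.36407722,  0.53023289,  0.76570285, -1.23104739],
       [ 0.        ,  0.        ,  0.        ,  1.        ]])}
side {'fx': 576.2842405321564, 'fy': 576.2842405321564, 'cx': 310.46517578032933, 'cy': 245.20014216841997, 'view': array([[ 9.97394256e-01, -7.21341744e-02, -1.16574926e-03,
        -6.27427164e-01],
       [ 4.23744624e-02,  5.72678137e-01,  8.18684406e-01,
        -1.61139850e-02],
       [-5.83875246e-02, -8.16600522e-01,  5.74242531e-01,
        -1.61182850e+00],
       [ 0.00000000e+00,  0.00000000e+00,  0.00000000e+00,
         1.00000000e+00]])}
```

View pics/scene0.png

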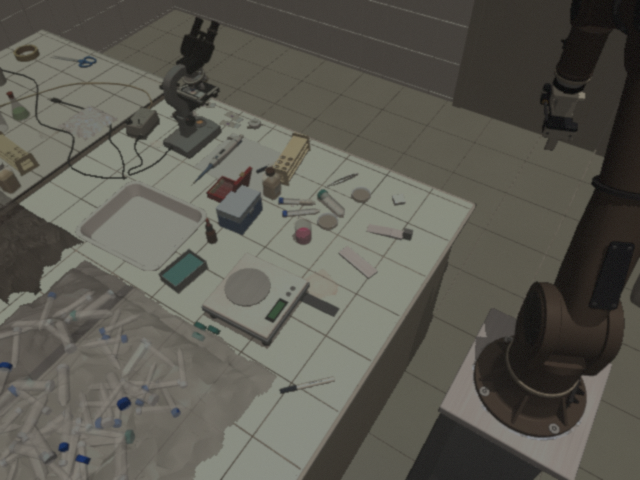

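View pics/side0.png

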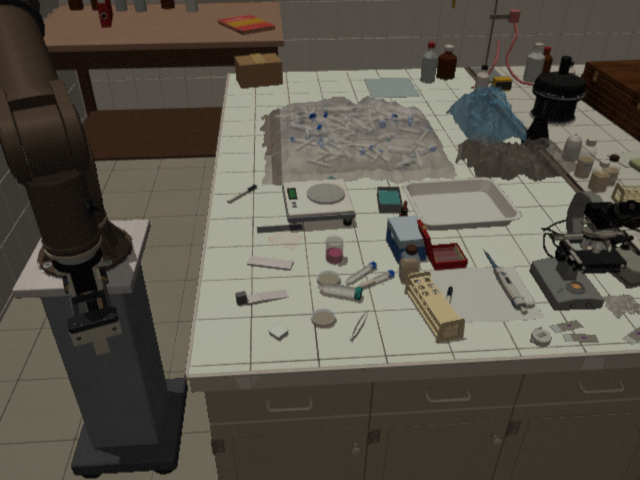

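The scene view shows the balance at about (255,297), with the strip sticking out at (320,303), the flat shim at (357,262) and the taper at (388,233) with its grip at (407,233). In the side view the strip is at (280,228), the flat shim at (270,263), the grip at (241,298) and the nose at about (288,295). Next I'll enlarge the side view.

```bash
cat > h.py <<'E'
import numpy as np, cv2
from bench import arm, imaging
def ray(d,u,v):
    V=d["view"]; R=V[:3,:3]; c=-R.T@V[:3,3]
    r=R.T@np.array([(u-d["cx"])/d["fx"],-(v-d["cy"])/d["fy"],-1.]); return c,r
def onz(d,u,v,z):
    c,r=ray(d,u,v); return c+r*(z-c[2])/r[2]
def proj(d,p):
    q=d["view"][:3,:3]@np.asarray(p)+d["view"][:3,3]; return d["cx"]+d["fx"]*q[0]/-q[2], d["cy"]-d["fy"]*q[1]/-q[2]
def crop(d,x,y,w,h,f,name):
    im=d["pixels"][y:y+h,x:x+w,::-1]; im=cv2.convertScaleAbs(im,alpha=1.3); cv2.imwrite(name,cv2.resize(im,None,fx=f,fy=f,interpolation=cv2.INTER_CUBIC))
E
python3 - <<'E'
from h import *
a=imaging.snapshot("side"); b=imaging.snapshot("scene")
A=cv2.resize(a["pixels"][170:320,220:375],None,fx=4,fy=4,interpolation=cv2.INTER_CUBIC)
cv2.imwrite("pics/c1.png",A[:,:,::-1])
crop(b,195,205,230,150,3,"pics/c2.png")
for n,u,v,z in[("strip",280,228,.003),("flat",270,263,.008),("grip",241,298,.015),("nose",288,295,.002)]: print(n,onz(a,u,v,z))
E
```

```text
strip [0.54414314 0.07223101 0.003     ]
flat [ 0.51226362 -0.10488253  0.008     ]
grip [ 0.43890919 -0.25328534  0.015     ]
nose [ 0.55536034 -0.23481911  0.002     ]
```

View pics/c1.png

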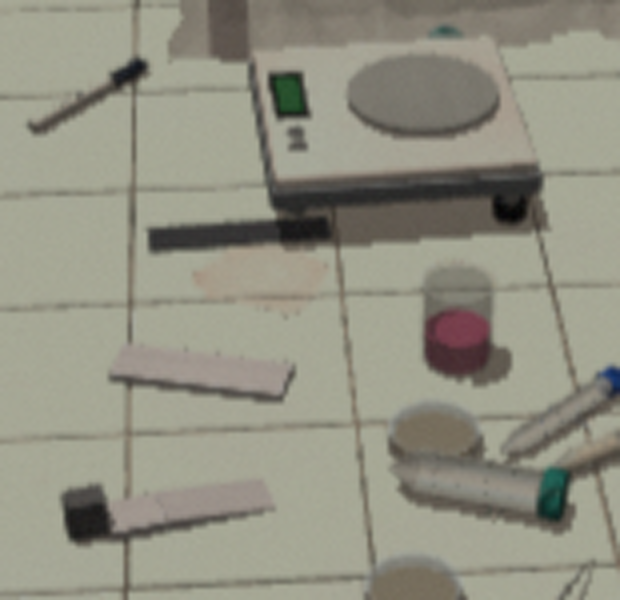

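The enlarged side crop is clear. The strip runs (150,240)→(330,225), the flat shim's corners are (125,345), (110,370), (280,395) and (295,365), and the taper's grip is at (85,512) with its nose at (270,495). The box's front-bottom edge runs (272,205)→(540,190). I'll turn these corners into poses.

```bash
python3 - <<'E'
from h import *
a=imaging.snapshot("side"); b=imaging.snapshot("scene")
P=lambda u,v,z: onz(a,220+u/4,170+v/4,z)*1000
for n,u,v,z in [("sNL",150,250,.003),("sFL",148,231,.003),("sNR",330,236,.003),
 ("fFL",125,345,.008),("fNL",110,371,.008),("fNR",280,393,.008),("fFR",295,365,.008),
 ("gTopFL",63,492,.03),("gTopNL",72,517,.03),("gTopNR",108,510,.03),("gTopFR",100,487,.03),("noseN",273,507,.001),("noseF",267,480,.002),
 ("balFL",253,53,.058),("balNL",272,188,.058),("balNR",541,167,.058),("balFR",492,38,.058)]:
    print(n,P(u,v,z).round(1))
# mask rects on rect planes
def rect(d,mask,z):
    pass
st=arm.get_state(); R=cv2.Rodrigues(st["tool_rot"])[0]; print(R.round(3))
w=imaging.snapshot("wrist"); V=w["view"]; c=-V[:3,:3].T@V[:3,3]
print("cam in tool",(R.T@(c-st["position"])).round(4),(R.T@V[:3,:3].T).round(3),w["fx"],w["cx"],w["cy"])
E
```

```text
sNL [478.   53.2   3. ]
sFL [476.4  78.6   3. ]
sNR [610.  62.   3.]
fFL [461.5 -70.2   8. ]
fNL [451.8 -99.3   8. ]
fNR [ 565.  -132.1    8. ]
fFR [ 576.4 -101.7    8. ]
gTopFL [ 427.1 -251.2   30. ]
gTopNL [ 433.3 -275.3   30. ]
gTopNR [ 454.9 -270.3   30. ]
gTopFR [ 449.6 -248.1   30. ]
noseN [ 555.7 -240.5    1. ]
noseF [ 553.  -214.8    2. ]
balFL [561.  243.5  58. ]
balNL [567.9  44.   58. ]
balNR [763.5  58.   58. ]
balFR [751.1 253.9  58. ]
[[ 0.939  0.344 -0.   ]
 [ 0.344 -0.939  0.   ]
 [-0.    -0.    -1.   ]]
cam in tool [ 0.0729  0.0008 -0.143 ] [[ 0.     0.963  0.269]
 [ 1.    -0.001  0.002]
 [ 0.002  0.269 -0.963]] 341.23310898363087 322.36884770845865 233.0160957365354
```

>>> step_arm(
  deltas=".5 1 0 0 0 -.2 0;.5 1 0 0 0 -.2 0;.5 1 0 0 0 -.2 0;.5 1 0 0 0 -.2 0;.5 1 0 0 0 -.2 0;.5 1 0 0 0 -.2 0;.5 1 0 0 0 -.2 0;.5 1 0 0 0 -.2 0",
)

```text
t: 1.02
position: [0.3431, -0.3309, 0.241]
tool_rot: [-3.139, -0.071, -0.002]
contact_force: [-0.2, -0.7, -0.2]
gripper_width: 0.0917
finger_force: 0.0
```

>>> step_arm(
  deltas=".44 .9 0 0 0 -.2 0;.44 .9 0 0 0 -.2 0;.44 .9 0 0 0 -.2 0;.44 .9 0 0 0 -.2 0;.44 .9 0 0 0 -.2 0;.44 .9 0 0 0 -.2 0;.44 .9 0 0 0 -.2 0;.44 .9 0 0 0 -.2 0",
)

```text
t: 1.68
position: [0.4517, -0.1075, 0.241]
tool_rot: [-3.111, 0.424, -0.002]
contact_force: [0.1, -0.5, 0.5]
gripper_width: 0.0918
finger_force: 0.0
```

```bash
python3 - <<'E'
from h import *
s=arm.get_state(); print(s["position"],s["joints"].round(2),s["tool_rot"])
w=imaging.snapshot("wrist"); cv2.imwrite("pics/w1.png",w["pixels"][:,:,::-1])
E
```

```text
[ 0.45168304 -0.10750974  0.24100542] [ 0.28  0.18 -0.18  1.94  0.04  1.02 -1.76] [-3.11123150e+00  4.23543081e-01 -1.86696293e-03]
```

View pics/w1.png

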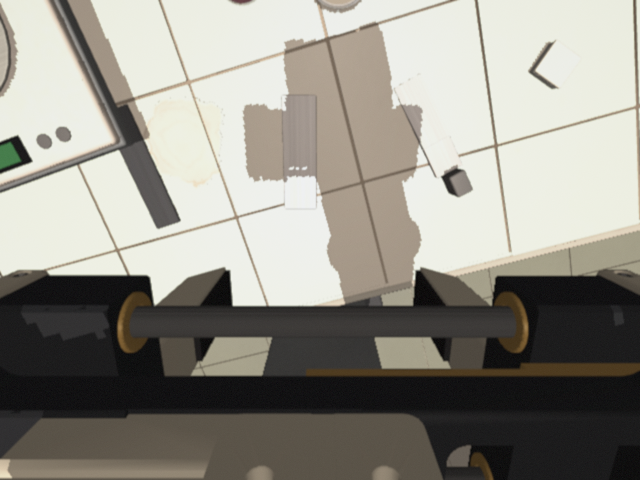

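The wrist view shows the flat shim with corners (281,94), (317,96), (317,208) and (284,207). The taper's block is at (458,182), with its nose edge at about (397,88)–(420,75). The strip's front end is at (157,227)–(179,218), and the balance's corner is near (125,140).

```bash
python3 - <<'E'
from h import *
w=imaging.snapshot("wrist")
P=lambda u,v,z:(onz(w,u,v,z)*1000).round(1)[:2]
for n,u,v,z in[("f",281,94,.008),("f",317,96,.008),("f",317,208,.008),("f",284,207,.008),("sfront",157,227,.003),("sfront",179,218,.003),("sL",121,147,.003),("sR",146,136,.003),
 ("noseL",397,88,.002),("noseR",420,75,.002)]: print(n,P(u,v,z))
I=w["pixels"]; hsv=cv2.cvtColor(I,cv2.COLOR_RGB2HSV)
g=cv2.cvtColor(I,cv2.COLOR_RGB2GRAY)
def comp(x,y,ww,hh,thr):
    m=np.zeros_like(g); m[y:y+hh,x:x+ww]=(g[y:y+hh,x:x+ww]<thr)*255
    c=max(cv2.findContours(m,0,2)[0],key=cv2.contourArea); return c
c=comp(430,160,60,50,95); r=cv2.minAreaRect(c); print("block",r,[P(*p,.03) for p in cv2.boxPoints(r)])
c=comp(120,165,80,75,110); r=cv2.minAreaRect(c); print("strip",r,[P(*p,.003) for p in cv2.boxPoints(r)])
crop(w,0,0,240,240,2.5,"pics/w1a.png"); crop(w,370,50,130,160,3.7,"pics/w1b.png")
E
```

```text
f [ 574.  -100.2]
f [ 562.2 -135.3]
f [ 449.5 -103.2]
f [460.6 -67.9]
sfront [476.9  81.2]
sfront [480.   52.7]
sL [570.5  83.3]
sR [573.8  52.6]
noseL [ 547.9 -217.4]
noseR [ 553.7 -242.8]
block ((447.08984375, 179.7687225341797), (17.376901626586914, 25.861400604248047), 11.768289566040039) [array([ 438. , -228.9]), array([ 462.2, -238.8]), array([ 453.9, -254.9]), array([ 429.6, -245.3])]
strip ((150.66510009765625, 192.1851806640625), (72.27777862548828, 24.76784896850586), 63.92464065551758) [array([551.9,  88.7]), array([556.1,  60.4]), array([479.1,  54.7]), array([473.9,  84.4])]
```

View pics/w1a.png

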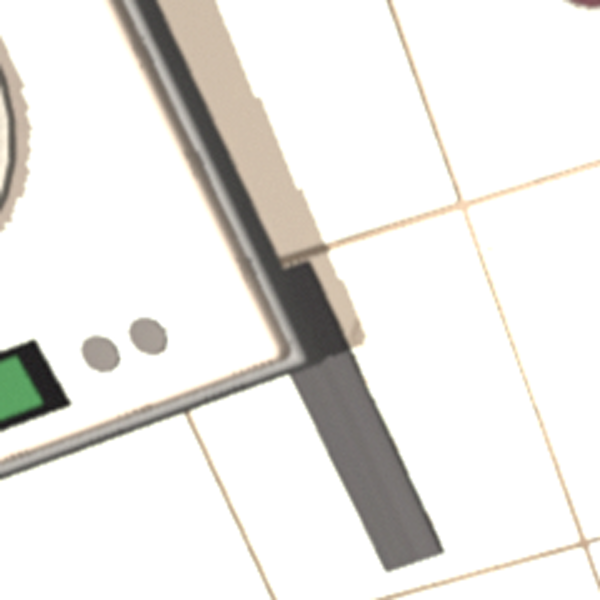

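The crop shows the strip's front corners at (387,571) and (443,550), its left edge through (297,378), and its right edge through (352,348) and (310,262). The housing corner is at about (302,360).

```bash
python3 - <<'E'
from h import *
w=imaging.snapshot("wrist")
P=lambda u,v,z:(onz(w,u/2.5,v/2.5,z)*1000).round(1)[:2]
for n,u,v,z in[("FL",387,571,.003),("FR",443,550,.003),("L2",297,378,.003),("R2",352,348,.003),("R3",310,262,.003),("corner",302,360,.055),("frontedge",2,473,.055),("rightbottom",283,268,.035),("rb2",160,0,.035),("R inner", 125,0,.058),("Ri2",290,340,.058)]: print(n,P(u,v,z))
E
```

```text
FL [475.7  82.2]
FR [478.   53.4]
L2 [566.7  85.1]
R2 [571.8  56.9]
R3 [608.7  59.6]
corner [565.9  50.8]
frontedge [558.7 180.6]
rightbottom [602.2  54.4]
rb2 [696.6  57.8]
R inner [688.2  56.4]
Ri2 [573.2  50.4]
```

View pics/w1b.png

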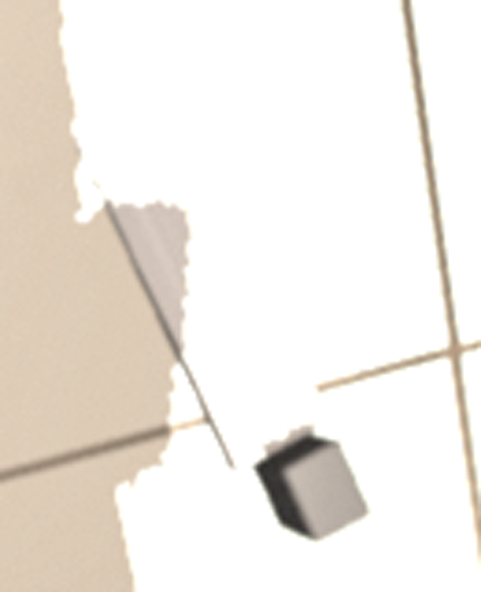

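>>> step_arm(
  deltas=".063 .074 -.1 0 0 -.004 0;.063 .074 -.26 0 0 -.004 0;.063 .074 -.42 0 0 -.004 0;.063 .074 -.58 0 0 -.004 0;.063 .074 -.74 0 0 -.004 0;.063 .074 -.84 0 0 -.004 0;.063 .074 -.9 0 0 -.004 0;.063 .074 -.9 0 0 -.004 0",
)

```text
t: 2.5
position: [0.4634, -0.0954, 0.0147]
tool_rot: [3.108, -0.449, -0.006]
contact_force: [-0.2, -0.2, 0.7]
gripper_width: 0.0919
finger_force: 0.0
```

>>> step_arm(
  deltas="0 0 0 0 0 0 .3;0 0 0 0 0 0 .6;0 0 0 0 0 0 .8;0 0 0 0 0 0 1;0 0 0 0 0 0 1;0 0 0 0 0 0 1;0 0 0 0 0 0 1;0 0 0 0 0 0 1",
)

```text
t: 3.17
position: [0.4655, -0.0933, 0.0158]
tool_rot: [-3.11, 0.444, -0.0]
contact_force: [-0.2, 0.7, 1.5]
gripper_width: 0.0431
finger_force: 0.3
```

>>> step_arm(
  deltas="0 0 0 0 0 0 1;0 0 0 0 0 0 1;0 0 0 0 0 0 1;0 0 0 0 0 0 1",
)

```text
t: 3.5
position: [0.4656, -0.0934, 0.0158]
tool_rot: [-3.11, 0.444, -0.0]
contact_force: [0.3, 1.3, 2.1]
gripper_width: 0.0364
finger_force: 29.0
```

>>> step_arm(
  deltas="0 0 .05 0 0 0 1;0 0 .1 0 0 0 1;0 0 .15 0 0 0 1;0 0 .2 0 0 0 1;0 0 .2 0 0 0 1;0 0 .2 0 0 0 1",
)

```text
t: 4.0
position: [0.4658, -0.0937, 0.0659]
tool_rot: [3.11, -0.445, 0.002]
contact_force: [-0.4, 0.4, -1.4]
gripper_width: 0.0364
finger_force: 29.0
```

```bash
python3 - <<'E'
from h import *
s=arm.get_state(); print(s["position"],s["tool_rot"],s["gripper_width"],s["finger_force"],s["contact_force"])
w=imaging.snapshot("wrist"); cv2.imwrite("pics/w2.png",w["pixels"][:,:,::-1])
np.savez("w2.npz",**w)
E
```

```text
[ 0.46576007 -0.09366371  0.06588365] [ 3.10978565e+00 -4.44701266e-01  1.68970555e-03] 0.03642462644894582 28.981787126976997 [-0.35759763  0.40267762 -1.3903478 ]
```

View pics/w2.png

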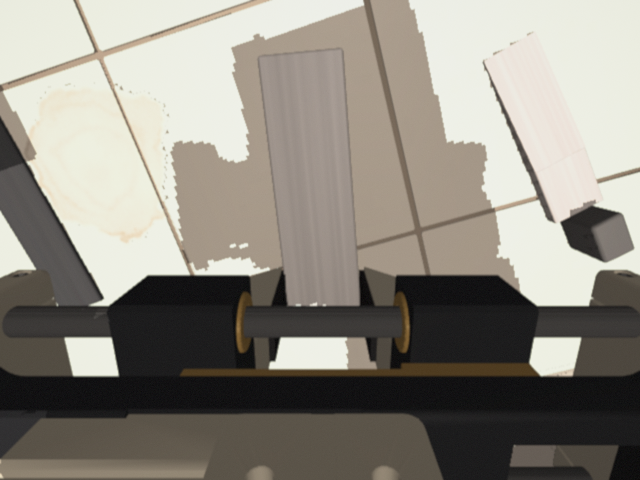

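Held well. The flat's nose corners are at (258,57) and (342,49), and its sides run down to (288,305) and (358,305). The taper's nose is at (485,63)–(533,34), with its block at (597,232).

```bash
python3 - <<'E'
from h import *
s=arm.get_state()
w=dict(np.load("w2.npz"))
R=cv2.Rodrigues(s["tool_rot"])[0]
for n,u,v in[("nL",258,57),("nR",342,49),("bL",288,305),("bR",358,305)]:
    p=onz(w,u,v,s["position"][2]-.0158+.008); print(n,(p*1000).round(1),(R.T@(p-s["position"])*1000).round(1))
P=lambda u,v,z:(onz(w,u,v,z)*1000).round(1)[:2]
for n,u,v,z in[("tnL",485,63,.002),("tnR",533,34,.002),("tailL",552,221,.009),("tailR",599,197,.009),("blockfrontL top",585,203,.03),("frR",629,222,.03),("bkL",609,262,.03),("bkR",635,248,.03)]: print(n,P(u,v,z))
print("tool x yaw",np.degrees(np.arctan2(R[1,0],R[0,0])))
g=cv2.cvtColor(w["pixels"],7)
crop(w,470,20,170,260,2.2,"pics/w2b.png")
E
```

```text
nL [573.3 -98.1  57.6] [104.9 -25.9   7.8]
nR [ 566.6 -131.3   57.6] [107.8   7.9   7.8]
bL [465.  -76.   57.6] [ -5.3 -16.8   7.8]
bR [ 455.4 -108.9   57.6] [-5.2 17.5  7.8]
tnL [ 549.  -211.5]
tnR [ 556.  -238.6]
tailL [ 451.  -233.2]
tailR [ 457.9 -261.4]
blockfrontL top [ 464.9 -238.6]
frR [ 447.7 -260.5]
bkL [ 427.3 -248.7]
bkR [ 431.7 -262.9]
tool x yaw -16.273566515021283
```

View pics/w2b.png

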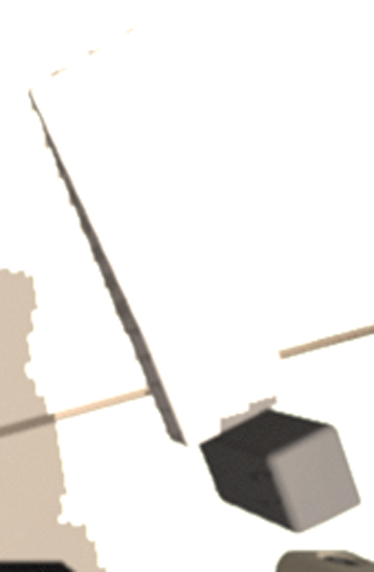

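>>> step_arm(
  deltas="-.02 .08 0 0 0 .02 1;-.04 .2 0 0 0 .05 1;-.07 .35 0 0 0 .09 1;-.1 .5 0 0 0 .12 1;-.124 .6 0 0 0 .158 1;-.124 .633 0 0 0 .158 1;-.124 .633 0 0 0 .158 1;-.124 .633 0 0 0 .158 1",
)

```text
t: 4.72
position: [0.4342, 0.0643, 0.0651]
tool_rot: [3.14, -0.056, -0.002]
contact_force: [0.3, -0.9, -1.6]
gripper_width: 0.0359
finger_force: 29.0
```

>>> step_arm(
  deltas="0 0 -.08 0 0 0 1;0 0 -.08 0 0 0 1;0 0 -.08 0 0 0 1;0 0 -.08 0 0 0 1",
)

```text
t: 5.05
position: [0.4345, 0.0636, 0.0458]
tool_rot: [3.14, -0.059, -0.001]
contact_force: [0.5, -0.1, -0.7]
gripper_width: 0.0356
finger_force: 29.4
```

```bash
python3 - <<'E'
from h import *
s=arm.get_state(); print(s["position"],s["tool_rot"],s["gripper_width"],s["finger_force"],s["contact_force"])
w=imaging.snapshot("wrist"); cv2.imwrite("pics/w3.png",w["pixels"][:,:,::-1])
np.savez("w3.npz",**w)
E
```

```text
[0.43448052 0.06363894 0.04583733] [ 3.14040789e+00 -5.93170121e-02 -1.24618414e-03] 0.03561955208887541 29.408239922173088 [ 0.46779065 -0.13988382 -0.67522107]
```

View pics/w3.png

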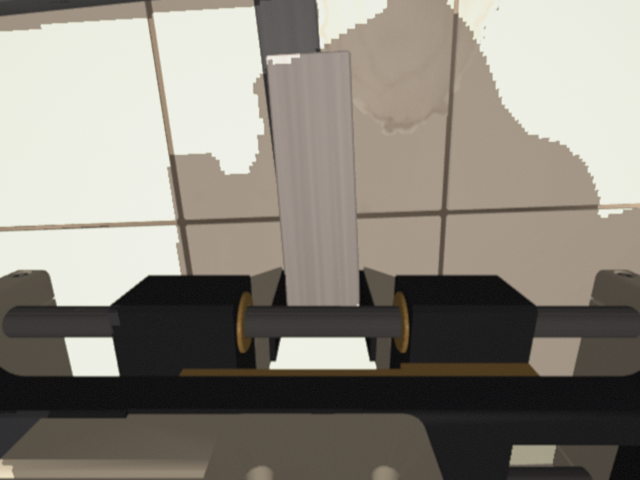

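The flat has squared up further in the pads: its nose corners are now (266,57) and (351,50). The strip shows ahead of it, left edge (255,0)→(266,95) and right edge (316,0)→(319,48).

```bash
python3 - <<'E'
from h import *
s=arm.get_state()
w=dict(np.load("w3.npz"))
R=cv2.Rodrigues(s["tool_rot"])[0]
print("tool x yaw",np.degrees(np.arctan2(R[1,0],R[0,0])))
for n,u,v in[("nL",266,57),("nR",351,50),("bL",288,305),("bR",359,305)]:
    p=onz(w,u,v,s["position"][2]-.0078); print(n,(p*1000).round(1),(R.T@(p-s["position"])*1000).round(1))
P=lambda u,v,z:(onz(w,u,v,z)*1000).round(1)[:2]
for n,u,v,z in[("sL",255,0,.003),("sL2",266,95,.003),("sR",316,0,.003),("sR2",319,48,.003),("edge",60,12,.055),("edge",200,2,.055)]: print(n,P(u,v,z))
crop(w,150,0,280,180,2.8,"pics/w3b.png")
E
```

```text
tool x yaw -2.1438383503110408
nL [539.5  82.   38.3] [104.  -21.9   7.8]
nR [540.7  48.   38.3] [106.5  12.    7.8]
bL [429.8  80.3  38.3] [ -5.6 -16.2   7.8]
bR [428.5  45.8  38.3] [-5.5 18.4  7.8]
sL [571.6  90.2]
sL2 [529.5  88.5]
sR [570.5  61.3]
sR2 [549.9  60.7]
edge [552.7 149.4]
edge [553.9 100.7]
```

View pics/w3b.png

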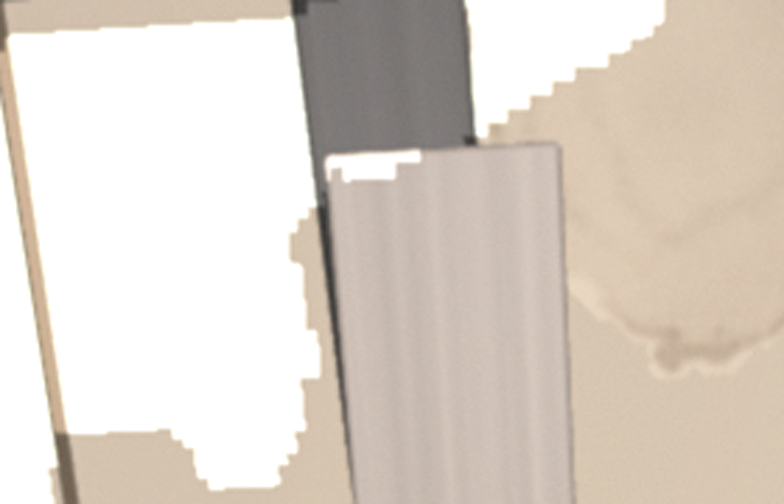

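>>> step_arm(
  deltas="0 .01 0 0 0 .01 1;0 .025 0 0 0 .019 1;0 .025 -.03 0 0 .019 1;0 .025 -.06 0 0 .019 1;0 .025 -.088 0 0 .019 1;0 .025 -.088 0 0 .019 1;0 .025 -.088 0 0 .019 1",
)

```text
t: 5.68
position: [0.4339, 0.0709, 0.0231]
tool_rot: [3.141, -0.009, -0.003]
contact_force: [-0.2, 0.0, -0.6]
gripper_width: 0.0355
finger_force: 29.4
```

```bash
cat > prof.py <<'E'
from h import *
s=arm.get_state(); w=imaging.snapshot("wrist"); np.savez("last.npz",**w)
R=cv2.Rodrigues(s["tool_rot"])[0]
print(s["position"].round(4),"yaw",np.degrees(np.arctan2(R[1,0],R[0,0])).round(2),s["gripper_width"],s["contact_force"].round(2))
g=cv2.GaussianBlur(cv2.cvtColor(w["pixels"],7),(3,3),0).astype(int)
def edges(v,a=180,b=460,t=14):
    r=g[v]; d=r[2:]-r[:-2]; out=[]
    for u in range(a,b):
        if abs(d[u-1])>=t and abs(d[u-1])==max(abs(d[u-4:u+3])): out.append((u,int(d[u-1])))
    return out
if __name__=="__main__":
    for v in(8,20,32,44,80,120,160,200,240): print(v,edges(v))
    print("col310",[(v,int(g[v+1,310]-g[v-1,310])) for v in range(1,150) if abs(g[v+1,310]-g[v-1,310])>12])
E
python3 prof.py
```

```text
[0.4339 0.0709 0.0231] yaw -0.33 0.03552785764286887 [-0.19  0.05 -0.55]
8 [(274, -101), (344, 109), (386, -57)]
20 [(275, -100), (344, 112), (368, -58)]
32 [(276, -100), (345, 102)]
44 [(277, -107), (326, -23), (345, 72)]
80 [(249, -21), (257, -36), (266, -19), (352, 22), (353, 22)]
120 [(251, -62), (269, -18), (351, -18), (354, 18)]
160 [(245, -57), (273, -20), (355, 15)]
200 [(277, -15), (357, 18)]
240 [(184, 49), (280, -21), (358, 16)]
col310 [(48, 17), (49, 49), (50, 77), (51, 72), (52, 30), (53, -24), (54, -53), (55, -42), (56, -15)]
```

```bash
python3 - <<'E'
from h import *
w=dict(np.load("last.npz"))
P=lambda u,v,z:(onz(w,u,v,z)*1000).round(1)[:2]
for v,a,b in((8,274,344),(44,277,345)): p,q=P(a,v,.003),P(b,v,.003); print("strip",p,q,(p+q)/2)
for v,a,b in((80,266,353),(160,273,355),(240,280,358.5)): p,q=P(a,v,.0153),P(b,v,.0153); print("flat",p,q,(p+q)/2)
print("nose",P(310,50,.0153))
E
```

```text
strip [559.4  90.2] [559.2  60.9] [559.3   75.55]
strip [545.9  89.5] [545.7  60.3] [545.8  74.9]
flat [529.8  93.1] [529.6  57.7] [529.7  75.4]
flat [497.9  91.7] [497.7  56.2] [497.8   73.95]
flat [461.7  90.1] [461.5  53.8] [461.6   71.95]
nose [540.7  75. ]
```

>>> step_arm(
  deltas="0 -.003 -.006 0 0 0 1;0 -.004 -.01 0 0 0 1;0 -.004 -.012 0 0 0 1;0 -.004 -.012 0 0 0 1",
)

```text
t: 6.07
position: [0.4347, 0.0701, 0.0208]
tool_rot: [-3.141, 0.009, -0.001]
contact_force: [-0.6, 0.8, -0.2]
gripper_width: 0.0358
finger_force: 29.5
```

>>> step_arm(
  deltas="0 0 -.002 0 0 0 1;0 0 -.002 0 0 0 1;0 0 -.002 0 0 0 1",
)

```text
t: 6.32
position: [0.4346, 0.0701, 0.0203]
tool_rot: [-3.142, 0.009, -0.0]
contact_force: [-0.3, 1.3, -0.2]
gripper_width: 0.0359
finger_force: 29.5
```

>>> step_arm(
  deltas="0 0 -.002 0 0 0 1;0 0 -.002 0 0 0 1;0 0 -.002 0 0 0 1",
)

```text
t: 6.57
position: [0.4346, 0.0701, 0.0197]
tool_rot: [-3.142, 0.009, -0.0]
contact_force: [0.2, 0.5, -0.3]
gripper_width: 0.0356
finger_force: 29.5
```

>>> step_arm(
  deltas=".012 0 -.002 0 0 0 1;.028 .001 -.002 0 0 0 1;.046 .002 -.002 0 0 0 1;.064 .003 -.002 0 0 0 1;.082 .004 -.002 0 0 0 1;.1 .005 -.002 0 0 0 1;.1 .005 -.002 0 0 0 1",
)

```text
t: 7.15
position: [0.461, 0.0714, 0.0193]
tool_rot: [-3.141, 0.01, -0.002]
contact_force: [1.0, -0.3, -0.7]
gripper_width: 0.0354
finger_force: 29.4
```

```bash
python3 prof.py
```

```text
[0.461  0.0714 0.0193] yaw -0.36 0.03535971994006591 [ 1.02 -0.32 -0.73]
8 [(356, 50), (362, -44), (368, 93), (389, -56)]
20 [(356, -40), (367, 105)]
32 [(363, 62)]
44 [(274, -43), (327, -15), (328, -15), (344, 65)]
80 [(257, -54), (265, -19), (353, 21)]
120 [(251, -61), (269, -17), (352, -17)]
160 [(245, -60), (272, -19), (356, 16)]
200 [(276, -19), (357, 18)]
240 [(182, 48), (280, -19), (358, 16)]
col310 [(1, -43), (2, -57), (3, -25), (4, 13), (7, -21), (8, -21), (9, -17), (10, -13), (13, -14), (15, 22), (16, 44), (17, 41), (18, 17), (25, -14), (26, -19), (27, -22), (28, -23), (29, -23), (30, -20), (44, 20), (45, 29), (46, 38), (47, 61), (48, 82), (49, 74), (50, 42), (51, 15), (54, -32), (55, -59), (56, -53), (57, -22)]
```

>>> step_arm(
  deltas=".015 .001 0 0 0 0 1;.035 .002 0 0 0 0 1;.055 .003 0 0 0 0 1;.075 .004 0 0 0 0 1;.095 .005 0 0 0 0 1;.115 .006 0 0 0 0 1;.115 .006 0 0 0 0 1",
)

```text
t: 7.78
position: [0.4898, 0.073, 0.0194]
tool_rot: [-3.141, 0.01, -0.002]
contact_force: [0.9, 0.8, 0.1]
gripper_width: 0.0356
finger_force: 29.4
```

>>> step_arm(
  deltas=".04 .002 0 0 0 0 1;.04 .002 0 0 0 0 1;.04 .002 0 0 0 0 1;.04 .002 -.003 0 0 0 1;.04 .002 -.003 0 0 0 1;.04 .002 -.003 0 0 0 1",
)

```text
t: 8.28
position: [0.4987, 0.0734, 0.0187]
tool_rot: [-3.141, 0.009, -0.002]
contact_force: [2.8, -0.3, 2.0]
gripper_width: 0.0356
finger_force: 29.4
```

```bash
python3 prof.py
```

```text
[0.4987 0.0734 0.0187] yaw -0.33 0.035595045902954536 [ 2.8  -0.3   1.98]
8 [(361, -35), (369, 92), (394, -56)]
20 [(342, -53), (362, -23), (369, 112), (374, -59)]
32 [(328, -51), (362, -22), (370, 15)]
44 [(300, -38), (363, -23), (370, 50)]
80 [(194, -72), (208, -40), (240, 68), (364, -24), (370, 56)]
120 [(194, -53), (365, -25), (371, 55)]
160 [(218, -17), (244, -29), (272, -17), (353, -17)]
200 [(180, 48), (276, -20), (354, -15), (357, 15)]
240 [(185, 48), (280, -19), (358, 16)]
col310 [(42, -28), (43, -49), (44, -43), (45, -18), (144, -14), (145, -17), (146, -15)]
```

>>> step_arm(
  deltas="0 0 .002 0 0 0 .9;0 0 .002 0 0 0 .6;0 0 .002 0 0 0 .4;0 0 .002 0 0 0 .3;0 0 .002 0 0 0 .3;0 0 .002 0 0 0 .3;0 0 .002 0 0 0 .3",
)

```text
t: 8.92
position: [0.4981, 0.0733, 0.0189]
tool_rot: [3.141, -0.009, -0.0]
contact_force: [0.5, 0.2, 0.0]
gripper_width: 0.0627
finger_force: 0.0
```

>>> step_arm(
  deltas="0 0 .1 0 0 0 .2;0 0 .3 0 0 0 0;-.1 0 .5 0 0 0 0;-.2 -.1 .7 0 0 0 0;-.2 -.2 .9 0 0 0 0;-.2 -.2 .92 0 0 0 0;-.2 -.2 .92 0 0 0 0;-.2 -.2 .92 0 0 0 0",
)

```text
t: 9.58
position: [0.4496, 0.0219, 0.2528]
tool_rot: [3.141, -0.013, 0.011]
contact_force: [1.4, 0.1, 0.3]
gripper_width: 0.0919
finger_force: 0.0
```

>>> step_arm(
  deltas="0 0 0 0 0 0 0;0 0 0 0 0 0 0;0 0 0 0 0 0 0",
)

```text
t: 9.83
position: [0.4476, 0.0237, 0.2476]
tool_rot: [3.142, -0.008, -0.004]
contact_force: [0.4, -0.1, 0.4]
gripper_width: 0.0916
finger_force: 0.0
```

```bash
cat > look.py <<'E'
from h import *
s=arm.get_state(); w=imaging.snapshot("wrist"); np.savez("last.npz",**w)
print(s["position"],s["contact_force"])
P=lambda u,v,z:(onz(w,u,v,z)*1000).round(1)[:2]
hsv=cv2.cvtColor(w["pixels"],cv2.COLOR_RGB2HSV); g=cv2.cvtColor(w["pixels"],7)
# project expected foot region
for n,p in(("foot",(.586,.0755,.003)),("flat tail",(.485,.072,.011)),("grip",(.441,-.251,.03)),("nose",(.5525,-.225,.002))): print(n,np.round(proj(w,p)))
m=((g<120)*255).astype(np.uint8)
for c in cv2.findContours(m,cv2.RETR_CCOMP,2)[0]:
    if 120<cv2.contourArea(c)<8000 and c[:,0,1].max()<285:
        r=cv2.minAreaRect(c); print(np.round(r[0]),np.round(r[1]),round(r[2]),int(g[int(r[0][1]),int(r[0][0])]))
E
python3 look.py
```

```text
[0.44756581 0.02372181 0.24755113] [ 0.44236881 -0.06024829  0.38809396]
foot [272.  72.]
flat tail [278. 171.]
grip [578. 213.]
nose [555. 105.]
[566. 209.] [28. 26.] 20 43
[101. 216.] [122.  16.] 35 126
[280. 174.] [ 9. 27.] 90 54
[350. 112.] [  2. 133.] 1 130
[148.  62.] [32. 80.] 86 107
[199.  85.] [ 81. 222.] 64 225
```

```bash
python3 - <<'E'
from h import *
w=dict(np.load("last.npz"))
P=lambda u,v,z:(onz(w,u,v,z)*1000).round(1)[:2]
g=cv2.GaussianBlur(cv2.cvtColor(w["pixels"],7),(3,3),0).astype(int)
def ed(r,a,b,t=12):
    d=r[2:]-r[:-2]; return [(u,int(d[u-1])) for u in range(a,b) if abs(d[u-1])>=t and abs(d[u-1])==max(abs(d[u-4:u+3]))]
for v in range(100,185,8): print(v,ed(g[v],240,320))
for u in(270,276,282,288): print("col",u,ed(g[:,u],60,200))
for u in(160,200,240): print("col",u,ed(g[:,u],60,200))
m=((g<95)*255).astype(np.uint8)[180:240,530:610]
c=max(cv2.findContours(m,0,2)[0],key=cv2.contourArea); a=cv2.approxPolyDP(c,2,True)[:,0]+[530,180]; print("block poly",a.tolist(), P(566,209,.03))
print(g[190:232:3,545:600:4])
for v in range(95,215,10): print(v,ed(g[v],515,620))
E
```

```text
100 [(288, -72), (307, -43)]
108 [(260, -23), (278, -23), (282, 43), (289, -62), (306, -58)]
116 [(259, -63), (291, 18), (302, 54)]
124 [(259, -59), (292, 20)]
132 [(260, -61), (293, 20)]
140 [(259, -60), (293, 24)]
148 [(260, -61), (294, 23)]
156 [(260, -62), (295, 21)]
164 [(261, -65), (295, 24)]
172 [(264, -68), (293, 70)]
180 [(268, -57), (275, 41), (283, -33), (284, -33), (303, 50)]
col 270 [(81, -61), (89, 105), (108, -60), (170, -56), (179, 62), (187, -70), (190, 70)]
col 276 [(80, -73), (88, 93), (108, -59), (170, -58), (179, 105), (190, 67)]
col 282 [(88, 103), (108, -46), (169, -58), (179, 89), (190, 59)]
col 288 [(78, -14), (79, -14), (86, 55), (113, -51), (169, -58), (177, 61), (182, 55), (187, -56)]
col 160 [(72, -47), (77, 127), (87, -58), (96, 98), (190, 55)]
col 200 [(85, -59), (93, 102), (190, 62)]
col 240 [(61, 24), (83, -60), (91, 101), (190, 72)]
block poly [[571, 198], [554, 203], [556, 219], [570, 222], [569, 206], [580, 202]] [ 444.9 -237.8]
[[204 117 230 230 230 230 230 230 229 237 237 237 237 237]
 [216 104 230 230 230 231 230 224 231 237 237 237 237 236]
 [2
[... 407 characters left out ...]
7]
 [237 237 166  41  43  40  70 125 124 123 150 237 237 237]
 [237 237 229 127  57  42  69 124 123 123 153 238 237 237]
 [237 237 237 237 219 148  84 131 155 192 227 237 237 237]
 [237 237 237 237 237 237 227 228 237 237 237 237 236 237]
 [237 237 237 237 237 237 237 237 237 237 237 237 237 236]]
95 []
105 [(545, -20), (546, -20)]
115 [(540, -51)]
125 [(540, -80)]
135 [(541, -98)]
145 [(542, -100)]
155 [(543, -109), (547, 94), (616, -77), (619, 77)]
165 [(544, -110), (548, 101), (616, 72)]
175 [(545, -110), (549, 98), (614, 80)]
185 [(545, -89), (549, 95), (576, -16), (612, 58)]
195 [(546, -103), (550, 95), (566, -17), (573, 44), (609, 75)]
205 [(553, -138), (569, 37), (585, 83), (607, 76)]
```

```bash
python3 - <<'E'
from h import *
w=dict(np.load("last.npz"))
P=lambda u,v,z:(onz(w,u,v,z)*1000).round(1)[:2]
print("flat",P(259,116,.011),P(291,116,.011),P(261,164,.011),P(295,164,.011),"tail",P(270,170,.011),P(288,169,.011))
print("strip front",P(270,179,.003),P(282,179,.003),"L/R",P(264,173,.003),P(293,173,.003))
print("bal front top?",[P(u,v,.055) for u,v in((160,87),(240,83),(280,80))],"bottom",[P(u,v,.03) for u,v in((160,96),(240,91),(282,88))])
print("taper left bottom",P(540,118,0),P(545.5,190,0),"top9",P(549,190,.009),P(547,155,.009))
print("block top",[P(u,v,.03) for u,v in((569,205),(585,201),(586,219),(571,223))])
E
```

```text
flat [542.3  90.2] [542.1  56.5] [492.6  90.8] [492.4  53.6] tail [486.   81.3] [487.   61.4]
strip front [475.3  83. ] [475.2  69.4] L/R [482.   89.4] [481.9  56.8]
bal front top? [array([565.3, 171.3]), array([568.3,  98.1]), array([570.6,  61.7])] bottom [array([560.4, 183.5]), array([564.6, 104.2]), array([567.1,  62.9])]
taper left bottom [ 539.3 -212.4] [ 460.9 -231.9] top9 [ 462.3 -229.9] [ 500.6 -221. ]
block top [array([ 449.3, -240.2]), array([ 453.6, -256.4]), array([ 433.8, -261.6]), array([ 429.4, -246.2])]
```

>>> step_arm(
  deltas="-.024 -.1 0 0 0 .05 0;-.024 -.25 0 0 0 .1 0;-.024 -.4 0 0 0 .166 0;-.024 -.55 0 0 0 .166 0;-.024 -.7 0 0 0 .166 0;-.024 -.85 0 0 0 .166 0;-.024 -.95 0 0 0 .166 0;-.024 -1 0 0 0 .166 0",
)

```text
t: 10.55
position: [0.4414, -0.2302, 0.2477]
tool_rot: [3.117, 0.393, -0.004]
contact_force: [0.1, -0.1, 0.4]
gripper_width: 0.0919
finger_force: 0.0
```

>>> step_arm(
  deltas="0 -.1 -.05 0 0 0 0;0 -.1 -.2 0 0 0 0;0 -.1 -.35 0 0 0 0;0 -.1 -.5 0 0 0 0;0 -.1 -.6 0 0 0 0;0 -.1 -.6 0 0 0 0;0 -.1 -.6 0 0 0 0",
)

```text
t: 11.13
position: [0.4416, -0.2502, 0.0978]
tool_rot: [-3.113, -0.401, 0.005]
contact_force: [0.6, 0.8, 0.6]
gripper_width: 0.0918
finger_force: 0.0
```

```bash
python3 - <<'E'
from h import *
s=arm.get_state(); w=imaging.snapshot("wrist"); np.savez("last.npz",**w)
R=cv2.Rodrigues(s["tool_rot"])[0]
print(s["position"],np.degrees(np.arctan2(R[1,0],R[0,0])))
for n,p in(("grip",(.4415,-.2515,.03)),("nose",(.5553,-.222,.002))): print(n,np.round(proj(w,p)))
g=cv2.GaussianBlur(cv2.cvtColor(w["pixels"],7),(3,3),0).astype(int)
def ed(r,a,b,t=12):
    d=r[2:]-r[:-2]; return [(u,int(d[u-1])) for u in range(a,b) if abs(d[u-1])>=t and abs(d[u-1])==max(abs(d[u-4:u+3]))]
for v in range(10,300,20): print(v,ed(g[v],220,440))
for u in(300,320,340): print("col",u,ed(g[:,u],10,360))
E
```

```text
[ 0.44164018 -0.250224    0.09783576] 14.688495965637223
grip [324. 254.]
nose [325.  66.]
10 [(226, -57), (233, 31)]
30 [(223, -51), (229, 37), (385, -44), (423, 50)]
50 [(220, -57), (226, 35), (366, -30), (370, -34), (433, 35)]
70 [(223, 30), (354, -47)]
90 [(340, -57)]
110 [(328, -55), (329, -55)]
130 [(300, -40), (304, -25), (309, -13), (437, -58)]
150 [(222, -57), (270, -13), (286, 60), (296, -56), (430, -60), (434, 57)]
170 [(222, -60), (423, -60), (427, 58)]
190 [(224, -61), (305, -14), (350, 14), (416, -55), (421, 52)]
210 [(226, -61), (304, -18), (349, 13), (410, -52), (414, 53)]
230 [(228, -57), (313, -28), (338, 18), (348, 13), (400, -22), (409, 22), (414, 15)]
250 [(235, -53), (313, -60), (340, 56), (395, -51), (401, 71), (414, -57), (422, -12), (429, 14), (439, 14)]
270 [(230, 48), (312, -56), (339, 58), (393, 70), (415, -75), (420, -36), (433, 36)]
290 [(231, 92), (381, -21), (386, 70), (414, -159), (434, 34)]
col 300 [(130, -39), (201, -37), (205, 40), (305, -69), (306, -69), (337, 60)]
col 320 [(68, -18), (126, -56), (230, -61), (239, 18), (273, 53), (305, -70), (306, -70), (337, 61), (352, 31)]
col 340 [(89, -36), (237, -15), (306, -71), (337, 116)]
```

>>> step_arm(
  deltas="0 -.005 -.1 0 0 0 0;0 -.005 -.2 0 0 0 0;0 -.005 -.28 0 0 0 0;0 -.005 -.315 0 0 0 0;0 -.005 -.315 0 0 0 .3;0 -.005 -.315 0 0 0 .6;0 -.005 -.315 0 0 0 .8;0 -.005 -.315 0 0 0 1",
)

```text
t: 11.85
position: [0.4433, -0.2534, 0.0218]
tool_rot: [3.115, 0.399, 0.003]
contact_force: [-1.3, 0.0, 0.6]
gripper_width: 0.0699
finger_force: 0.0
```

>>> step_arm(
  deltas="0 0 0 0 0 0 1;0 0 0 0 0 0 1;0 0 0 0 0 0 1;0 0 0 0 0 0 1;0 0 0 0 0 0 1;0 0 0 0 0 0 1;0 0 0 0 0 0 1;0 0 0 0 0 0 1",
)

```text
t: 12.52
position: [0.4421, -0.253, 0.0202]
tool_rot: [-3.116, -0.399, 0.0]
contact_force: [-0.8, 0.2, -0.0]
gripper_width: 0.0183
finger_force: 29.9
```

>>> step_arm(
  deltas="0 0 .05 0 0 0 1;0 0 .12 0 0 0 1;-.02 .1 .12 0 0 -.03 1;-.03 .25 .12 0 0 -.06 1;-.056 .4 .12 0 0 -.1 1;-.056 .55 .12 0 0 -.136 1;-.056 .65 .12 0 0 -.136 1;-.056 .7 .12 0 0 -.136 1",
)

```text
t: 13.18
position: [0.4278, -0.0741, 0.0502]
tool_rot: [-3.14, -0.071, 0.001]
contact_force: [0.7, -0.5, -0.7]
gripper_width: 0.0179
finger_force: 29.9
```

>>> step_arm(
  deltas="0 .1 0 0 0 0 1;0 .25 0 0 0 0 1;0 .4 0 0 0 0 1;0 .5 0 0 0 0 1;0 .57 0 0 0 0 1;0 .588 0 0 0 0 1;0 .588 0 0 0 0 1;0 .588 0 0 0 0 1",
)

```text
t: 13.85
position: [0.4281, 0.0683, 0.0501]
tool_rot: [3.14, 0.065, -0.001]
contact_force: [-0.4, 0.0, -1.2]
gripper_width: 0.0179
finger_force: 29.9
```

```bash
cat > p2.py <<'E'
from h import *
s=arm.get_state(); w=imaging.snapshot("wrist"); np.savez("last.npz",**w)
R=cv2.Rodrigues(s["tool_rot"])[0]
print(s["position"],np.degrees(np.arctan2(R[1,0],R[0,0])),s["contact_force"],s["wrist_torque"].round(3),s["gripper_width"])
g=cv2.GaussianBlur(cv2.cvtColor(w["pixels"],7),(3,3),0).astype(int)
def ed(r,a,b,t=12):
    d=r[2:]-r[:-2]; return [(u,int(d[u-1])) for u in range(a,b) if abs(d[u-1])>=t and abs(d[u-1])==max(abs(d[u-4:u+3]))]
for v in range(6,270,12): print(v,ed(g[v],235,410))
for u in(300,315,330,345): print("col",u,ed(g[:,u],4,270))
E
python3 p2.py
```

```text
[0.42807409 0.0683268  0.05014078] 2.361778235394286 [-0.41633606  0.00844793 -1.21435413] [-0.031  0.106  0.009] 0.017882276014226657
6 [(280, 16), (353, -20)]
18 [(278, -20), (353, -56), (356, 56)]
30 [(281, 14), (379, -43), (394, -12), (395, -12)]
42 [(279, -20), (285, -53), (304, -16), (312, 48), (322, -23), (336, -36)]
54 [(280, -69)]
66 [(278, -62)]
78 [(278, -61)]
90 [(278, -61)]
102 [(282, -77)]
114 [(282, -80)]
126 [(278, -44), (283, -30)]
138 [(267, -58), (283, -19)]
150 [(264, -61), (284, -17)]
162 [(264, -61), (284, -19)]
174 [(249, 13), (250, 13), (259, -14), (260, -14)]
186 []
198 [(288, -18), (355, 17)]
210 [(289, -19), (355, 12)]
222 [(289, -22), (355, 16)]
234 [(290, -18), (354, 17)]
246 [(290, -22), (354, 17)]
258 [(290, -18), (354, 18)]
col 300 [(41, -59)]
col 315 [(47, -59), (268, -59)]
col 330 [(42, -59), (268, -60)]
col 345 [(37, -59)]
```

```bash
python3 - <<'E'
from h import *
w=dict(np.load("last.npz")); s=arm.get_state()
P=lambda u,v,z:(onz(w,u,v,z)*1000).round(1)[:2]
for u,v in((280,6),(353,6),(278,18),(354,18),(280,54),(278,78)): print(u,v,"flat",P(u,v,.011),"taper",P(u,v,.034))
for u,v in((282,108),(290,240),(355,198),(354,250)): print("taper",u,v,P(u,v,.038))
R=cv2.Rodrigues(s["tool_rot"])[0]
for dz in(0,-.01): print("nose exp",proj(w,s["position"]+R@[.1175,-.015,.0182-dz]),proj(w,s["position"]+R@[.1175,.015,.0182-dz]))
g=cv2.GaussianBlur(cv2.cvtColor(w["pixels"],7),(3,3),0)
print(g[20:110:5,265:370:7])
E
```

```text
280 6 flat [559.5  93.3] taper [552.1  90.5]
353 6 flat [560.9  59.3] taper [553.3  60.7]
278 18 flat [554.5  94.2] taper [547.8  91.3]
354 18 flat [556.   58.5] taper [549.  60.]
280 54 flat [539.2  93.2] taper [534.4  90.3]
278 78 flat [528.4  94.1] taper [525.   91.1]
taper 282 108 [512.6  88.8]
taper 290 240 [453.8  84.5]
taper 355 198 [475.1  55. ]
taper 354 250 [450.   53.8]
nose exp (np.float64(287.73272058585394), np.float64(27.887971101391315)) (np.float64(359.1889518223427), np.float64(27.945749375886265))
nose exp (np.float64(289.96127394566224), np.float64(34.794933969398386)) (np.float64(356.916675786114), np.float64(34.85136314043612))
[[237 237 216 238 237 238 236 238 238 238 238 238 237 217 236]
 [237 237 216 238 237 237 237 238 238 238 238 238 237 220 236]
 [237 237 224 234 233 235 233 234 234 234 235 235 234 232 237]
 [237 238 226 231 229 233 223 232 232 233 234 234 212 217 237]
 [238 238 224 223 221 225 150 233 233 233 212 147 147 147 154]
 [238 237 225 159 141 145 143 232 211 145 147 148 148 150 154]
 [238 237 229 142 141 146 143 145 145 147 148 149 149 151 153]
 [238 238 234 142 142 147 144 146 146 147 148 148 148 153 154]
 [238 238 154 143 142 147 144 146 147 147 148 149 149 153 155]
 [238 238 155 144 143 148 145 147 148 147 149 150 150 154 155]
 [238 238 155 144 144 148 146 148 148 148 150 150 150 153 154]
 [238 238 155 145 144 149 146 148 149 149 150 151 150 159 155]
 [238 238 156 145 144 149 147 149 149 149 151 151 151 164 163]
 [238 238 156 146 145 149 148 150 150 149 151 152 152 152 164]
 [238 238 157 146 144 150 149 150 150 149 151 152 152 153 153]
 [238 238 156 146 145 150 149 150 151 150 152 152 153 153 153]
 [238 238 238 147 145 151 150 151 151 150 152 153 153 153 153]
 [238 238 239 147 146 151 151 151 151 151 153 153 154 153 153]]
```

>>> step_arm(
  deltas="0 .006 -.02 0 0 0 1;0 .006 -.05 0 0 0 1;0 .006 -.068 0 0 0 1;0 .006 -.068 0 0 0 1;0 .006 -.068 0 0 0 1",
)

```text
t: 14.32
position: [0.4278, 0.0701, 0.0327]
tool_rot: [3.141, 0.064, -0.002]
contact_force: [-0.5, -0.2, -1.4]
gripper_width: 0.0173
finger_force: 29.9
```

>>> step_arm(
  deltas="0 0 -.004 0 0 0 1;0 0 -.004 0 0 0 1;0 0 -.004 0 0 0 1;0 0 -.004 0 0 0 1",
)

```text
t: 14.65
position: [0.4284, 0.0706, 0.0324]
tool_rot: [-3.141, -0.065, -0.0]
contact_force: [0.3, 0.6, -1.4]
gripper_width: 0.0176
finger_force: 29.9
```

>>> step_arm(
  deltas="0 0 -.004 0 0 0 1;0 0 -.004 0 0 0 1;0 0 -.004 0 0 0 1;0 0 -.004 0 0 0 1",
)

```text
t: 14.98
position: [0.4283, 0.0706, 0.0313]
tool_rot: [3.141, 0.065, 0.0]
contact_force: [-0.4, 0.1, -1.8]
gripper_width: 0.0181
finger_force: 29.9
```

>>> step_arm(
  deltas="0 0 -.002 0 0 0 1;0 0 -.002 0 0 0 1;0 0 -.002 0 0 0 1",
)

```text
t: 15.23
position: [0.4282, 0.0706, 0.0308]
tool_rot: [3.141, 0.065, 0.0]
contact_force: [-1.0, 0.0, 1.8]
gripper_width: 0.0178
finger_force: 29.9
```

>>> step_arm(
  deltas="0 0 -.002 0 0 0 1;0 0 -.002 0 0 0 1;0 0 -.002 0 0 0 1",
)

```text
t: 15.48
position: [0.4282, 0.0707, 0.0304]
tool_rot: [-3.141, -0.065, -0.0]
contact_force: [-1.4, 1.3, 5.3]
gripper_width: 0.0176
finger_force: 30.0
```

>>> step_arm(
  deltas="0 0 -.002 0 0 0 1;0 0 -.002 0 0 0 1;0 0 -.002 0 0 0 1",
)

```text
t: 15.73
position: [0.4281, 0.0708, 0.0299]
tool_rot: [-3.141, -0.066, 0.0]
contact_force: [-3.2, 0.9, 5.5]
gripper_width: 0.0176
finger_force: 30.0
```

>>> step_arm(
  deltas="0 0 .004 0 0 0 1;.02 .001 .004 0 0 0 1;.045 .002 .004 0 0 0 1;.075 .003 .004 0 0 0 1;.105 .004 .004 0 0 0 1;.135 .006 .004 0 0 0 1;.135 .006 .004 0 0 0 1;.135 .006 .004 0 0 0 1",
)

```text
t: 16.4
position: [0.4629, 0.0721, 0.0307]
tool_rot: [-3.141, -0.064, -0.001]
contact_force: [1.1, 0.4, -0.2]
gripper_width: 0.0176
finger_force: 30.0
```

>>> step_arm(
  deltas=".012 0 0 0 0 0 1;.024 .001 0 0 0 0 1;.036 .001 0 0 0 0 1;.048 .002 0 0 0 0 1;.048 .002 0 0 0 0 1;.048 .002 0 0 0 0 1",
)

```text
t: 16.9
position: [0.4728, 0.0724, 0.0308]
tool_rot: [3.141, 0.065, -0.003]
contact_force: [-4.1, -0.4, 6.5]
gripper_width: 0.0183
finger_force: 30.0
```

>>> step_arm(
  deltas="-.02 -.001 .004 0 0 0 1;-.04 -.001 .004 0 0 0 1;-.04 -.001 .004 0 0 0 1;-.04 -.001 .004 0 0 0 1",
)

```text
t: 17.23
position: [0.4634, 0.0723, 0.0317]
tool_rot: [3.141, 0.065, -0.001]
contact_force: [0.9, 1.1, -1.3]
gripper_width: 0.0179
finger_force: 30.0
```

>>> step_arm(
  deltas="0 0 0 0 0 0 .9;0 0 0 0 0 0 .8;0 0 0 0 0 0 .7;0 0 0 0 0 0 .7;0 0 0 0 0 0 .7;0 0 0 0 0 0 .7",
)

```text
t: 17.73
position: [0.4641, 0.0723, 0.0318]
tool_rot: [-3.141, -0.065, -0.0]
contact_force: [-0.9, 0.7, -0.3]
gripper_width: 0.0275
finger_force: 0.0
```

```bash
python3 p2.py | tail -30
```

```text
[0.46412485 0.07232357 0.03175057] 2.365721834414294 [-0.92958751  0.7278771  -0.32055398] [0.017 0.054 0.027] 0.02745383746902782
6 [(375, -49), (382, 89)]
18 [(366, -57), (381, 87)]
30 [(270, -50), (271, -50), (295, 39), (310, -15), (311, -15), (320, -22), (345, -13), (346, -13), (381, 49)]
42 [(259, -36), (380, 51)]
54 [(374, 62)]
66 [(273, -61), (280, -19), (363, 17)]
78 [(273, -60), (281, -17), (362, 12)]
90 [(273, -60), (281, -21), (362, 17)]
102 [(273, -60), (282, -18), (362, 16)]
114 [(273, -60), (282, -20), (362, 21)]
126 [(277, -60), (283, -19), (362, 18)]
138 [(265, -45), (283, -19), (361, 14)]
150 [(254, -44), (284, -19), (361, 20)]
162 [(254, -61), (284, -19), (361, 17)]
174 [(254, -61), (285, -19), (361, 18)]
186 [(243, 12), (244, 12), (249, -15), (285, -21), (361, 16)]
198 [(286, -20), (353, -12), (361, 13)]
210 [(286, -19), (360, 14), (361, 14)]
222 [(287, -20), (360, 17)]
234 [(287, -20), (352, -13), (355, 13), (360, 17)]
246 [(291, -18), (354, 14)]
258 [(291, -21), (354, 15)]
col 300 [(31, -28), (32, -28), (60, 58)]
col 315 [(28, -40), (29, -40), (33, -25), (59, 60), (267, -60)]
col 330 [(29, -73), (59, 61), (267, -62)]
col 345 [(29, -55), (59, 63)]
```

```bash
python3 - <<'E'
from h import *
w=dict(np.load("last.npz"))
P=lambda u,v,z:(onz(w,u,v,z)*1000).round(1)[:2]
for v,a,b in((78,281,362),(150,284,361),(222,287,360)): print("flat",P(a,v,.011),P(b,v,.011))
print("tail",P(355,240,.011),P(290,240,.011),"blockfront top/bot",P(322,267,.041),P(322,267,.02))
g=cv2.GaussianBlur(cv2.cvtColor(w["pixels"],7),(3,3),0)
print(g[232:252:2,355:361], g[232:252:2,285:292])
print("strip?",P(254,160,.003),P(273,100,.003))
E
```

```text
flat [561.8  94.4] [563.3  58.6]
flat [530.9  92.7] [532.4  56.8]
flat [496.4  90.8] [497.9  54.8]
tail [488.5  56.7] [487.2  89.2] blockfront top/bot [485.1  73. ] [476.9  72.7]
[[134 139 137 133 136 146]
 [134 139 136 132 135 145]
 [135 139 136 131 135 145]
 [136 138 135 131 134 145]
 [130 133 132 132 137 147]
 [135 139 142 146 150 152]
 [146 151 153 153 153 153]
 [149 152 152 153 153 153]
 [152 153 153 153 153 153]
 [152 153 153 153 152 152]] [[153 150 141 130 127 126 121]
 [152 150 141 130 127 127 124]
 [153 151 144 134 129 129 128]
 [152 151 145 135 129 127 126]
 [152 152 148 139 130 126 124]
 [153 153 152 147 139 129 122]
 [152 152 153 152 150 145 135]
 [152 152 152 152 152 150 142]
 [152 152 152 152 152 150 142]
 [152 152 152 152 152 150 141]]
strip? [525.2 108.3] [553.3  99. ]
```

>>> step_arm(
  deltas="0 0 0 0 0 0 1;0 0 0 0 0 0 1;0 0 0 0 0 0 1;0 0 0 0 0 0 1;0 0 0 0 0 0 1;0 0 0 0 0 0 1",
)

```text
t: 18.28
position: [0.464, 0.0723, 0.0317]
tool_rot: [3.141, 0.065, 0.0]
contact_force: [-0.3, -0.3, -0.1]
gripper_width: 0.0175
finger_force: 30.0
```

>>> step_arm(
  deltas=".012 0 0 0 0 0 1;.024 .001 0 0 0 0 1;.036 .001 0 0 0 0 1;.048 .002 0 0 0 0 1;.048 .002 0 0 0 0 1;.048 .002 0 0 0 0 1",
)

```text
t: 18.78
position: [0.4767, 0.0729, 0.0317]
tool_rot: [-3.141, -0.065, -0.001]
contact_force: [1.6, 0.6, -0.7]
gripper_width: 0.0175
finger_force: 30.0
```

>>> step_arm(
  deltas=".008 0 0 0 0 0 1;.016 .001 0 0 0 0 1;.016 .001 0 0 0 0 1;.016 .001 0 0 0 0 1",
)

```text
t: 19.12
position: [0.4799, 0.0731, 0.0317]
tool_rot: [3.141, 0.065, -0.0]
contact_force: [-1.4, 0.7, 3.4]
gripper_width: 0.0178
finger_force: 30.0
```

>>> step_arm(
  deltas=".008 0 0 0 0 0 1;.016 .001 0 0 0 0 1;.016 .001 0 0 0 0 1;.016 .001 0 0 0 0 1",
)

```text
t: 19.45
position: [0.4842, 0.0733, 0.0318]
tool_rot: [-3.141, -0.065, -0.001]
contact_force: [-0.0, 0.4, 2.4]
gripper_width: 0.0178
finger_force: 30.0
```

>>> step_arm(
  deltas=".008 0 0 0 0 0 1;.016 .001 0 0 0 0 1;.016 .001 0 0 0 0 1;.016 .001 0 0 0 0 1",
)

```text
t: 19.78
position: [0.4881, 0.0736, 0.0318]
tool_rot: [-3.141, -0.065, -0.0]
contact_force: [-2.3, -0.2, 1.3]
gripper_width: 0.0177
finger_force: 30.0
```

>>> step_arm(
  deltas=".004 0 .001 0 0 0 1;.008 0 .001 0 0 0 1;.008 0 .001 0 0 0 1;.008 0 .001 0 0 0 1",
)

```text
t: 20.12
position: [0.4901, 0.0735, 0.0319]
tool_rot: [3.141, 0.065, 0.0]
contact_force: [-0.2, -0.0, -1.2]
gripper_width: 0.0175
finger_force: 30.0
```

>>> step_arm(
  deltas=".004 0 0 0 0 0 1;.008 0 0 0 0 0 1;.008 0 0 0 0 0 1;.008 0 0 0 0 0 1",
)

```text
t: 20.45
position: [0.4921, 0.0735, 0.032]
tool_rot: [3.141, 0.065, 0.0]
contact_force: [-0.3, 0.7, -1.8]
gripper_width: 0.0177
finger_force: 30.0
```

>>> step_arm(
  deltas=".004 0 0 0 0 0 1;.008 .001 0 0 0 0 1;.008 .001 0 0 0 0 1;.008 .001 0 0 0 0 1",
)

```text
t: 20.78
position: [0.4941, 0.0738, 0.032]
tool_rot: [3.141, 0.065, 0.0]
contact_force: [0.0, -0.3, -0.2]
gripper_width: 0.0178
finger_force: 30.0
```

Free so far, with the nose about 26 mm past the foot. I'll keep feeling forward.

>>> step_arm(
  deltas=".004 0 0 0 0 0 1;.008 0 0 0 0 0 1;.008 0 0 0 0 0 1;.008 0 0 0 0 0 1",
)

```text
t: 21.12
position: [0.4961, 0.0738, 0.032]
tool_rot: [3.141, 0.065, 0.0]
contact_force: [0.3, 0.1, -1.5]
gripper_width: 0.0179
finger_force: 30.0
```

>>> step_arm(
  deltas=".004 0 0 0 0 0 1;.008 .001 0 0 0 0 1;.008 .001 0 0 0 0 1;.008 .001 0 0 0 0 1",
)

```text
t: 21.45
position: [0.4981, 0.0741, 0.032]
tool_rot: [3.141, 0.065, 0.0]
contact_force: [0.7, -0.8, -1.3]
gripper_width: 0.018
finger_force: 30.0
```

>>> step_arm(
  deltas=".004 0 0 0 0 0 1;.008 0 0 0 0 0 1;.008 0 0 0 0 0 1;.008 0 0 0 0 0 1",
)

```text
t: 21.78
position: [0.4996, 0.074, 0.0319]
tool_rot: [3.141, 0.065, -0.001]
contact_force: [-1.9, 0.4, -1.8]
gripper_width: 0.018
finger_force: 30.0
```

>>> step_arm(
  deltas="0 0 0 0 0 0 1;0 0 0 0 0 0 1",
)

```text
t: 21.95
position: [0.4996, 0.074, 0.0319]
tool_rot: [3.141, 0.065, -0.001]
contact_force: [-3.1, 0.1, -0.4]
gripper_width: 0.0176
finger_force: 30.0
```

>>> step_arm(
  deltas=".004 0 0 0 0 0 1;.004 0 0 0 0 0 1;.004 0 0 0 0 0 1;.004 0 0 0 0 0 1",
)

```text
t: 22.28
position: [0.5005, 0.074, 0.0318]
tool_rot: [3.141, 0.065, -0.002]
contact_force: [-5.5, -0.2, -0.1]
gripper_width: 0.0183
finger_force: 30.0
```

>>> step_arm(
  deltas=".004 0 0 0 0 0 1;.004 0 0 0 0 0 1;.004 0 0 0 0 0 1;.004 0 0 0 0 0 1",
)

```text
t: 22.62
position: [0.5011, 0.074, 0.0318]
tool_rot: [3.141, 0.065, -0.003]
contact_force: [-6.9, 0.6, 1.2]
gripper_width: 0.0175
finger_force: 30.0
```

>>> step_arm(
  deltas="0 0 0 0 0 0 1;0 0 0 0 0 0 1;0 0 0 0 0 0 1",
)

```text
t: 22.87
position: [0.5011, 0.0739, 0.0318]
tool_rot: [3.141, 0.065, -0.003]
contact_force: [-6.1, -0.6, 0.5]
gripper_width: 0.0175
finger_force: 30.0
```

>>> step_arm(
  deltas="-.004 0 0 0 0 0 1;-.004 0 0 0 0 0 1;-.004 0 0 0 0 0 1;-.004 0 0 0 0 0 1",
)

```text
t: 23.2
position: [0.5011, 0.074, 0.0319]
tool_rot: [3.141, 0.065, 0.0]
contact_force: [-2.7, 0.9, -2.9]
gripper_width: 0.0179
finger_force: 30.0
```

>>> step_arm(
  deltas="-.004 0 0 0 0 0 1;-.004 0 0 0 0 0 1;-.004 0 0 0 0 0 1;-.004 0 0 0 0 0 1",
)

```text
t: 23.53
position: [0.501, 0.0741, 0.0322]
tool_rot: [-3.141, -0.064, -0.003]
contact_force: [3.6, -0.1, -5.2]
gripper_width: 0.0176
finger_force: 30.0
```

>>> step_arm(
  deltas="-.004 0 0 0 0 0 1;-.004 0 0 0 0 0 1;-.004 0 0 0 0 0 1;-.004 0 0 0 0 0 1",
)

```text
t: 23.87
position: [0.4989, 0.0741, 0.0321]
tool_rot: [-3.141, -0.065, 0.0]
contact_force: [1.7, -0.0, -3.0]
gripper_width: 0.0178
finger_force: 30.0
```

>>> step_arm(
  deltas="0 0 -.001 0 0 0 1;.002 0 -.001 0 0 0 1;.004 0 -.001 0 0 0 1;.004 0 -.001 0 0 0 1;.004 0 -.001 0 0 0 1;.004 0 -.001 0 0 0 1",
)

```text
t: 24.37
position: [0.4991, 0.0741, 0.0318]
tool_rot: [3.141, 0.065, -0.002]
contact_force: [-5.4, -0.3, 5.8]
gripper_width: 0.0178
finger_force: 30.0
```

>>> step_arm(
  deltas=".002 0 0 0 0 0 1;.002 0 0 0 0 0 1;.002 0 0 0 0 0 1;.002 0 0 0 0 0 1",
)

```text
t: 24.7
position: [0.4995, 0.074, 0.0317]
tool_rot: [3.141, 0.065, -0.003]
contact_force: [-6.8, 0.2, 6.5]
gripper_width: 0.0179
finger_force: 30.0
```

>>> step_arm(
  deltas="0 0 0 0 0 0 1;0 0 0 0 0 0 1",
)

```text
t: 24.87
position: [0.4995, 0.074, 0.0317]
tool_rot: [3.141, 0.065, -0.003]
contact_force: [-5.6, -0.5, 5.9]
gripper_width: 0.0177
finger_force: 30.0
```

>>> step_arm(
  deltas="0 0 .001 0 0 0 .9;0 0 .001 0 0 0 .8;0 0 .001 0 0 0 .7;0 0 .001 0 0 0 .7;0 0 .001 0 0 0 .7",
)

```text
t: 25.28
position: [0.5015, 0.0741, 0.0322]
tool_rot: [-3.141, -0.065, -0.003]
contact_force: [-0.1, -0.2, 0.2]
gripper_width: 0.0268
finger_force: 0.0
```

>>> step_arm(
  deltas="-.004 0 0 0 0 0 1;-.004 0 0 0 0 0 1;-.004 0 0 0 0 0 1;-.004 0 0 0 0 0 1;-.004 0 0 0 0 0 1;-.004 0 0 0 0 0 1",
)

```text
t: 25.78
position: [0.4999, 0.0741, 0.0321]
tool_rot: [-3.141, -0.065, -0.001]
contact_force: [0.9, -0.1, 1.1]
gripper_width: 0.0175
finger_force: 30.0
```

>>> step_arm(
  deltas=".004 0 0 0 0 0 1;.004 0 0 0 0 0 1;.004 0 0 0 0 0 1;.004 0 0 0 0 0 1",
)

```text
t: 26.12
position: [0.4999, 0.0741, 0.0321]
tool_rot: [3.141, 0.065, -0.002]
contact_force: [-2.4, 0.1, 4.6]
gripper_width: 0.0178
finger_force: 30.0
```

>>> step_arm(
  deltas=".002 0 .001 0 0 0 1;.002 0 .001 0 0 0 1;.002 0 .001 0 0 0 1;.002 0 .001 0 0 0 1",
)

```text
t: 26.45
position: [0.5, 0.074, 0.0321]
tool_rot: [3.141, 0.065, -0.003]
contact_force: [-5.0, 0.9, 5.1]
gripper_width: 0.0181
finger_force: 30.0
```

>>> step_arm(
  deltas=".002 0 0 0 0 0 1;.002 0 0 0 0 0 1;.002 0 0 0 0 0 1;.002 0 0 0 0 0 1",
)

```text
t: 26.78
position: [0.5, 0.074, 0.0321]
tool_rot: [3.141, 0.065, -0.004]
contact_force: [-6.3, -0.6, 7.6]
gripper_width: 0.018
finger_force: 30.0
```

>>> step_arm(
  deltas="0 0 .002 0 0 0 1;0 0 .002 0 0 0 1;0 0 .002 0 0 0 1;0 0 .002 0 0 0 1",
)

```text
t: 27.12
position: [0.5004, 0.0739, 0.0323]
tool_rot: [3.141, 0.065, -0.003]
contact_force: [-5.6, -0.1, 0.6]
gripper_width: 0.0179
finger_force: 30.0
```

>>> step_arm(
  deltas="0 0 .001 0 0 0 1;0 0 .001 0 0 0 1;0 0 .001 0 0 0 1",
)

```text
t: 27.37
position: [0.5005, 0.0739, 0.0325]
tool_rot: [3.141, 0.065, -0.003]
contact_force: [-5.3, 0.2, -1.7]
gripper_width: 0.018
finger_force: 30.0
```

>>> step_arm(
  deltas="-.003 0 -.001 0 0 0 1;-.006 0 -.001 0 0 0 1;-.006 0 -.001 0 0 0 1;-.006 0 -.001 0 0 0 1",
)

```text
t: 27.7
position: [0.5004, 0.074, 0.0327]
tool_rot: [3.141, 0.065, 0.001]
contact_force: [-0.0, 1.1, -4.1]
gripper_width: 0.0177
finger_force: 30.0
```

>>> step_arm(
  deltas="0 0 0 0 0 0 .9;0 0 0 0 0 0 .8;0 0 0 0 0 0 .7;0 0 0 0 0 0 .6;0 0 0 0 0 0 .5;0 0 0 0 0 0 .5;0 0 0 0 0 0 .5",
)

```text
t: 28.28
position: [0.5003, 0.0741, 0.0329]
tool_rot: [-3.141, -0.065, -0.001]
contact_force: [0.1, 0.4, 0.2]
gripper_width: 0.0444
finger_force: 0.0
```

>>> step_arm(
  deltas="0 0 .05 0 0 0 .5;0 0 .15 0 0 0 .3;0 0 .3 0 0 0 0;0 0 .45 0 0 0 0;-.05 -.05 .6 0 0 0 0;-.1 -.1 .8 0 0 0 0;-.2 -.2 .86 0 0 0 0;-.2 -.2 .86 0 0 0 0",
)

```text
t: 28.95
position: [0.4492, 0.0208, 0.2521]
tool_rot: [3.141, 0.06, 0.009]
contact_force: [-0.1, -1.3, -0.7]
gripper_width: 0.0879
finger_force: 0.0
```

>>> step_arm(
  deltas="0 0 0 0 0 0 0;0 0 0 0 0 0 0;0 0 0 0 0 0 0",
)

```text
t: 29.2
position: [0.45, 0.0248, 0.2467]
tool_rot: [-3.141, -0.066, 0.002]
contact_force: [0.5, -0.2, 0.1]
gripper_width: 0.0915
finger_force: 0.0
```

```bash
python3 - <<'E'
from h import *
s=arm.get_state(); w=imaging.snapshot("wrist"); print(s["position"],s["contact_force"],s["gripper_width"])
P=lambda u,v,z:(onz(w,u,v,z)*1000).round(1)[:2]
g=cv2.GaussianBlur(cv2.cvtColor(w["pixels"],7),(3,3),0).astype(int)
def ed(r,a,b,t=12):
    d=r[2:]-r[:-2]; return [(u,int(d[u-1])) for u in range(a,b) if abs(d[u-1])>=t and abs(d[u-1])==max(abs(d[u-4:u+3]))]
u0,v0=map(int,proj(w,(.5,.074,.041))); print("block",u0,v0, proj(w,(.486,.072,.011)))
for v in range(v0-50,v0+50,8): print(v,ed(g[v],u0-45,u0+45), [P(e[0],v,.011).tolist() for e in ed(g[v],u0-45,u0+45)][:4])
for u in(u0-12,u0,u0+12): print("col",u,[(e,P(u,e[0],.011).tolist()) for e in ed(g[:,u],40,260)])
for u in(u0-110,u0-70,u0-40): print("front",[(e,P(u,e[0],.055).tolist()) for e in ed(g[:,u],30,140,40)])
E
```

```text
[0.45002487 0.02476451 0.2467368 ] [ 0.48248025 -0.1611748   0.05142571] 0.0914536620391097
block 275 159 (np.float64(280.8750071875674), np.float64(170.62586829663445))
109 [(291, -59), (297, 54), (310, -58)] [[550.2, 62.0], [550.4, 55.7], [551.0, 42.1]]
117 [(261, -67), (285, 16), (290, -26), (291, -26), (296, 15), (305, 59)] [[540.9, 93.4], [542.0, 68.2], [542.2, 62.9], [542.2, 61.9]]
125 [(262, -73), (290, -18), (297, 12)] [[532.9, 92.4], [534.1, 62.8], [534.5, 55.4]]
133 [(262, -72), (290, -19), (297, 21)] [[524.8, 92.5], [526.0, 62.7], [526.3, 55.2]]
141 [(263, -70), (291, -16), (293, 16), (297, 23)] [[516.6, 91.4], [517.8, 61.4], [517.9, 59.3], [518.1, 55.0]]
149 [(263, -64), (287, 65), (297, 20)] [[508.2, 91.5], [509.3, 65.6], [509.8, 54.8]]
157 [(264, -70), (287, 70), (298, 18)] [[499.8, 90.4], [500.9, 65.5], [501.4, 53.6]]
165 [(264, -67), (287, 72), (298, 22)] [[491.3, 90.5], [492.4, 65.4], [492.9, 53.4]]
173 [(268, -91), (295, 72)] [[482.8, 86.1], [484.1, 56.5]]
181 [(272, -35), (280, -40), (305, 56)] [[474.2, 81.7], [474.6, 72.9], [475.8, 45.2]]
189 [] []
197 [] []
205 [
[... 264 characters left out ...]
.5, 78.7]), ((146, -46), [511.9, 78.6]), ((170, -17), [486.4, 78.4]), ((179, 64), [476.6, 78.4]), ((187, -60), [467.7, 78.4]), ((190, 60), [464.4, 78.3])]
col 287 [((81, -55), [577.0, 66.6]), ((89, 92), [569.4, 66.5]), ((116, -59), [543.0, 66.1]), ((146, -26), [512.5, 65.7]), ((170, -34), [487.0, 65.3]), ((179, 61), [477.2, 65.2]), ((183, 55), [472.7, 65.1]), ((188, -58), [467.2, 65.0])]
front [((41, -130), [598.8, 169.8]), ((72, 126), [573.7, 171.8]), ((83, -59), [564.5, 172.6]), ((91, 99), [557.7, 173.2])]
front [((82, -58), [566.8, 136.3]), ((90, 100), [560.1, 136.6])]
front [((50, -50), [594.2, 108.4]), ((61, 53), [585.3, 108.6]), ((82, -62), [568.0, 109.1]), ((90, 105), [561.2, 109.3])]
```

```bash
python3 -c "
from bench import ticket
print(ticket.close_job())"
```

```text
the job is handed in; nothing more can be done
None
```

I handed the job in at about 29 s: the flat shim lies on the strip under the short foot, and the taper is in on top of it, snug by force feel (about 5 N of push) and let go. In the last image the balance's front edge had not moved measurably; I did not press on the balance to test for rocking.

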